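Load the sample cell and bring its port under the dosing needle

ROBOT

A 6-joint arm with a two-finger parallel gripper is mounted at the origin on the work surface. World frame = base frame: x ahead of the robot, y to its left, z up, the work surface at z = 0. Lengths are in m, angles in rad, forces in N, time in s.
With the tool pointing down it reaches from about 0.3 to 0.75 m from the base axis. Payload 8.5 kg.
Tool frame: the origin (TCP) lies at the very end of the fingers, on their centre line; the grasp point (between the pads) lies 19 mm behind it; z points along the fingers, y is the line along which they close (so a half turn about z gives the same grasp; the last joint's range is limited). The gripper opens to 85 mm and grips with 20 to 120 N. Pads are 22 mm wide; open, the fingers measure 114 mm over their backs; the gripper's body (76 mm by 85 mm) begins 54 mm behind the grasp point. The pads swing forward as they close: fully open they stand 13 mm farther back than shut.
Start: joints at [1.098, 0.381, 1.297, -0, 1.464, -0.215], TCP at [0.14, 0.532, 0.231] pointing down, gripper open.
Joint ranges: [-3.11, 3.11], [-0.89, 2.33], [0.22, 2.48], [-1.42, 4.56], [0.17, 2.85], [-2.88, 2.88]. Speed limits (rad/s): [2.39, 2.39, 3.14, 3.14, 3.14, 3.14].

INTERFACE

Orientations are given as [roll, pitch, yaw] about the fixed x, y, z axes, in that order (R = Rz(yaw) Ry(pitch) Rx(roll)).
In Python, from plant import * gives the robot as it stands.
- The arm moves only by the tool play_rows, never from a script. Its argument "deltas" is text: rows parted by semicolons, each of 7 numbers parted by spaces: the finger opening in cm, from 0 to 8.54, then the shift along the world's x, y, z in cm, then the turn, a rotation vector about the world's x, y, z in rad. A call has 1 to 20 rows; each row is the pose to reach, as a shift and turn from the pose commanded when the call began; what a row does not reach only later rows make up. A row lasts 1/12 s, in which the tool goes at most 41.7 mm and 7.16 degrees, less where a joint would pass 70% of its speed; a pose out of reach is approached as far as the arm can. A call with a gripper value outside its range is refused whole. The fingers move at their own pace and stop on an object; "force" is the grip in N (left out, the last holds). Time passes only in rows, so rows that repeat a pose let the fingers close. It gives the time, the measured TCP pose, the force, the opening and the grip force at its end, in the units of the state.
- observe(): the state, without advancing time (a new reading comes with each control period).
- grab_frame(name): name is "side" or "top" or "wrist"; returns the picture (384x512x3 uint8, red, green, blue); there is no depth.
- camera_model(name): a dict with "mtx" (3x3 intrinsics, pixels), "k1" (the pictures are not rectified: a ray, as slopes to the right and down, at radius r is drawn at 1 + k1 r^2 times it, then the intrinsics apply), "pose" (4x4, takes a point from camera to world coordinates). Camera axes: x right, y down, z forward; pixel columns grow to the right and rows downward; lengths in m; the calibration is good to about 2 mm. A picture is of the moment at which its call begins: read the wrist's pose just before it. camera_model takes no time and is no camera call; for the wrist camera it gives the pose at the moment of the call.
- close_job(): hands the job in; it is judged then, once.
The state is a dict: "t": time; "joint_pos": joint angles; "joint_velocities": joint speeds; "joint_efforts": joint torques, N m; "tcp_pos": TCP position; "orientation": TCP orientation; "ft_force": force on the tool from outside, world axes, zero at the start; "wrist_torque": the same for the moment, N m; "gripper_width": finger opening in m; "grip_force": force on a finger pad.
Only numpy, scipy, OpenCV 4.12 (cv2) and the standard library are available. Lean on these libraries where they do the work, as an engineer would, in place of code of your own. Each camera call takes 0.05 s, during which the arm holds its last target. There are 200 camera calls.

TASK

Seat the white sample cell on the two pegs of the grey carrier plate (either way round), let go of it, then slide the carrier along the bench, without lifting it off, in between the prongs of the dosing stand until the black port in the cell's lid is centred right under the fixed needle tip. Nothing may touch the needle, and leave the bottle, the jar, the bowl and the black lens cap where they stand.

Things in the scene. Friction and masses are not known exactly. Their poses are not given: they have to be found in the camera images.
- carrier: Loose grey plastic plate, 170 (x) x 100 (y) x 12 mm, about 0.5 kg, flat on the bench; origin at the centre of its underside. An upright grip fin stands near its -x end (see grip) and two pegs near its +x end (see seat).
- grip (a point): Point in the carrier's upright aluminium grip fin, at carrier x = -64 mm, y = 0, 40 mm above the plate's underside; axes as the carrier's. The fin is 36 mm along x, 14 mm thick along y, and its top is 57 mm above the plate's underside.
- seat (a point): Midway between the carrier's two pegs, on the plate's upper face (carrier x = +40 mm, y = 0, z = 12 mm): where the centre of the seated cell's underside belongs; axes as the carrier's. The upright steel pegs are 10 mm in diameter, 14 mm tall above the plate, chamfered, 40 mm to either side along y.
- cell: Loose white plastic sample cell, about 0.22 kg, upright on the bench; origin at the centre of its underside. Flange 56 (x) x 110 (y) x 10 mm with two 14 mm through holes at y = +40 and -40 mm, which fit over the pegs either way round; on its middle a block 56 (x) x 48 (y) mm up to 54 mm, then a lid 52 x 44 mm up to 60 mm above the underside.
- port (a point): Centre of the black port, a 14 mm disc in a steel collar on top of the cell's lid, at cell x = 0, y = +10 mm, z = 60 mm (off the cell's centre).
- stand: Fixed dosing stand; origin on the bench straight below the needle tip, x pointing to its column. Dark U-shaped foot 18 mm tall, open to -x: two prongs from x = -30 to +80 mm, 18 mm wide, inner faces at y = +70 and -70 mm; cross piece x = 80 to 150 mm. White column at x = 93 to 137 mm, 60 mm wide, 208 mm tall; arm 34 mm wide from x = -20 mm to the column, heights 170 to 206 mm.
- needle: Fixed needle under the stand's arm, pointing straight down; origin at its tip, 88 mm above the bench. 4 mm in diameter, with a 10 mm hub from 34 mm above the tip, and a 24 mm holder (part of the stand) from 46 mm above the tip up to the arm. A seated cell's lid passes 16 mm below the tip.
- bottle: Bystander: white plastic bottle, 66 mm in diameter, 170 mm tall; origin at the centre of its underside.
- jar: Bystander: glass jar with black cap, 64 mm in diameter, 100 mm tall; origin at the centre of its underside.
- lens_cap: Bystander: black round lens cap, 70 mm in diameter, 22 mm tall, on the robot's side of the work; origin at the centre of its underside.
- bowl: Bystander: white porcelain bowl, 90 mm across its rim, 50 mm tall; origin at the centre of its underside.

How it is judged:
By the outcome, as a careful person would: the job done as asked, in the order asked, and still so for the second after the job is handed in, with the robot touching nothing.
It also fails if it takes over 64 s, if anything falls off the work surface, if the arm or the gripper's body presses on something with over 40 N, if the wrist force passes 120 N, or if a joint passes its speed limit or range.

## Working session

There is one attempt and no reset: what is moved stays moved. The work goes in short steps, Python scripts to look and compute and a tool call to move; the robot and the scene stay as the last step left them, time stands still between calls to the robot, and variables do not carry over. Pictures are saved under pics/ and viewed, at most 10 in all, crops included, and the job is handed in when it is done.

Besides the shell and the picture viewer there is one more tool, called after ">>>" as name(argument=value, ...) on one line, values as JSON. play_rows: Moves the arm, as the interface text tells. Its arguments: {"type":"object","properties":{"deltas":{"type":"string"},"force":{"type":"number"}},"required":["deltas"]}

```bash
mkdir -p pics
cat > h.py <<'E'
from plant import *
import numpy as np, cv2
def snap(n,f):
    m=camera_model(n); im=grab_frame(n); cv2.imwrite('pics/'+f,im[:,:,::-1]); np.savez('pics/'+f[:-4]+'.npz',im=im,mtx=m['mtx'],k1=m['k1'],pose=m['pose']); return im,m
def load(f):
    d=np.load('pics/'+f+'.npz'); return d['im'],{k:d[k] for k in('mtx','k1','pose')}
def ray(m,u,v):
    K=np.array(m['mtx']);k=float(m['k1'])
    p=cv2.undistortPoints(np.array([[[u,v]]],float),K,np.array([k,0,0,0,0.]))[0,0]
    T=np.array(m['pose']); return T[:3,3],T[:3,:3]@np.array([p[0],p[1],1])
def onz(m,u,v,z):
    o,d=ray(m,u,v); return o+d*(z-o[2])/d[2]
def tri(m1,p1,m2,p2):
    o1,d1=ray(m1,*p1);o2,d2=ray(m2,*p2)
    s=np.linalg.lstsq(np.c_[d1,-d2],o2-o1,rcond=None)[0]
    a,b=o1+s[0]*d1,o2+s[1]*d2; return (a+b)/2,np.linalg.norm(a-b)
def proj(m,P):
    T=np.array(m['pose']);q=T[:3,:3].T@(np.array(P)-T[:3,3]);x=q[:2]/q[2];x=x*(1+float(m['k1'])*(x@x))
    K=np.array(m['mtx']);return K[:2,:2]@x+K[:2,2]
E
python3 - <<'E'
from h import *
ims=[]
for n in('side','top','wrist'):
    im,m=snap(n,n+'0.png'); print(n,np.round(m['mtx'],1).tolist(),m['k1'],np.round(m['pose'],3).tolist())
s=observe();print(s['orientation'],s['tcp_pos'],s['t'])
E
```

```text
side [[452.1, 0.0, 251.3], [0.0, 452.1, 188.1], [0.0, 0.0, 1.0]] -0.1712855811589742 [[-0.995, -0.061, 0.079, 0.464], [-0.098, 0.486, -0.868, 0.972], [0.015, -0.872, -0.49, 0.585], [0.0, 0.0, 0.0, 1.0]]
top [[412.2, 0.0, 257.8], [0.0, 412.2, 194.1], [0.0, 0.0, 1.0]] -0.1056717504104957 [[0.016, -0.984, 0.179, 0.358], [-1.0, -0.018, -0.01, 0.087], [0.013, -0.179, -0.984, 1.079], [0.0, 0.0, 0.0, 1.0]]
wrist [[268.4, 0.0, 255.7], [0.0, 268.4, 192.6], [0.0, 0.0, 1.0]] 0.015578644485919581 [[0.254, 0.928, 0.273, 0.071], [0.967, -0.243, -0.074, 0.55], [-0.003, 0.283, -0.959, 0.372], [0.0, 0.0, 0.0, 1.0]]
[-3.14059139e+00 -1.64012046e-04  2.88383709e+00] [0.14010728 0.53163529 0.23089455] 0.15
```

View pics/top0.png

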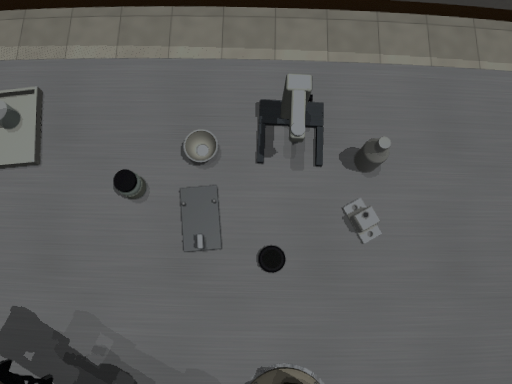

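View pics/side0.png

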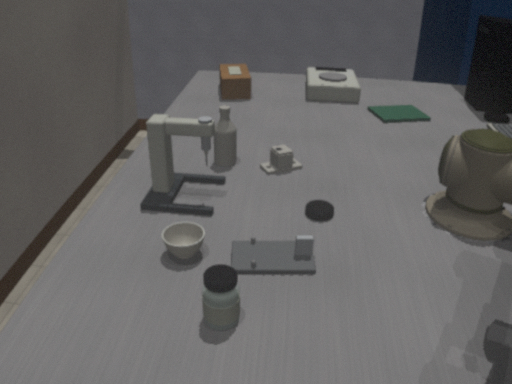

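The top view shows the carrier at about (200,218) with its fin at (200,241) and pegs at (183,204) and (214,201). The cell is at (365,220), the stand prongs are at (261,140) and (319,145), the lens cap is at (272,259) and the bottle is at (372,155). In the side view, the cell is at (281,160) and the carrier at (272,256).

Run:
```python
from h import *
t,m=load('top0');s,ms=load('side0')
def crop(im,x,y,w,h,k): return cv2.resize(im[y:y+h,x:x+w],(w*k,h*k),interpolation=cv2.INTER_CUBIC)
# 800x600 : top row
c=np.zeros((600,800,3),np.uint8)
def put(a,x,y): c[y:y+a.shape[0],x:x+a.shape[1]]=a
put(crop(t,170,178,60,80,4),0,0)      # carrier 240x320
put(crop(t,335,190,55,60,5),245,0)    # cell 275x300
put(crop(t,250,70,80,100,3),525,0)    # stand 240x300
put(crop(s,225,225,95,52,4),0,325)  # 380x208
put(crop(s,255,140,50,40,5),385,325)  # 250x200
put(crop(s,135,105,100,115,1),640,325)
c=np.clip(c.astype(float)*1.5,0,255).astype(np.uint8)
cv2.imwrite('pics/comp.png',c[:,:,::-1])
for n,p,z in(('lens',(272,259),.02),('cell',(365,220),.03),('carrier',(200,218),.01),('bottle',(370,162),.03),('jar',(128,184),.08),('bowl',(201,148),.03)): print(n,onz(m,*p,z).round(3))
```

```text
lens [0.383 0.037 0.02 ]
cell [ 0.486 -0.203  0.03 ]
carrier [0.486 0.226 0.01 ]
bottle [ 0.641 -0.221  0.03 ]
jar [0.559 0.4   0.08 ]
bowl [0.67  0.228 0.03 ]
```

View pics/comp.png

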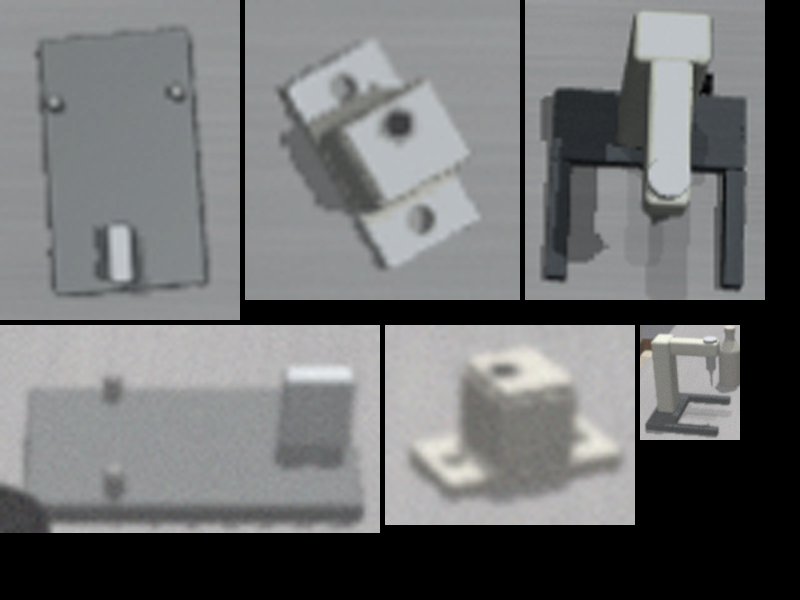

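Run:
```python
from h import *
t,m=load('top0');s,ms=load('side0')
P=lambda n,p,z:print(n,(onz(m,*p,z)*1000).round(1))
for n,p in(('cTL',(180,188.5)),('cTR',(216.75,185.25)),('cBR',(221.75,249)),('cBL',(183.5,251.25))):P(n,p,.012)
P('peg1',(184,203.2),.026);P('peg2',(214.3,201),.026);P('fin',(200,241.2),.057)
P('hole+',(354.6,207.2),.01);P('hole-',(370.4,233.8),.01);P('port',(365.6,214.6),.06)
f=lambda a,b:((a-525)/3+250,b/3+70)
for n,p in(('Ltip',f(553,278)),('Rtip',f(732,288)),('LinCorner',f(568,165)),('RinCorner',f(722,170)),('backL',f(556,90)),('backR',f(746,97))):P(n,p,.018)
P('armtip',f(668,203),.17);P('coltop',f(673,13),.208)
for n,a,b in(('peg-',(184,203.2),(253.25,260.75)),('peg2',(214.3,201),(253.25,238.75)),('port',(365.6,214.6),(279.2,148.8)),('fin',(200,241.2),(305,237.2))):
    x,e=tri(m,a,ms,b);print('tri',n,(x*1000).round(1),round(e*1000,1))
print(onz(ms,206,166,.088))
```

```text
cTL [563.1 281.5  12. ]
cTR [573.6 184.5  12. ]
cBR [406.6 166.2  12. ]
cBL [398.8 264.6  12. ]
peg1 [521.8 266.6  26. ]
peg2 [529.1 188.2  26. ]
fin [422.6 217.3  57. ]
hole+ [ 521.7 -181.    10. ]
hole- [ 451.8 -221.5   10. ]
port [ 495.7 -196.1   60. ]
Ltip [635.7  73.1  18. ]
Rtip [629.8 -86.   18. ]
LinCorner [741.3  61.1  18. ]
RinCorner [739.8 -78.4  18. ]
backL [813.5  73.   18. ]
backR [ 811.2 -101.7   18. ]
armtip [657.3 -12.5 170. ]
coltop [797.5 -13.1 208. ]
tri peg- [522.  267.1  23.2] 0.6
tri peg2 [529.5 188.7  20.3] 1.0
tri port [ 494.2 -196.1   59.5] 3.1
tri fin [422.2 217.7  53.7] 1.3
[ 0.66534359 -0.00648821  0.088     ]
```

>>> play_rows(deltas="8.5 34.7 -73.3 -8 0 0 -2.36;8.5 34.7 -73.3 -8 0 0 -2.36;8.5 34.7 -73.3 -8 0 0 -2.36;8.5 34.7 -73.3 -8 0 0 -2.36;8.5 34.7 -73.3 -8 0 0 -2.36;8.5 34.7 -73.3 -8 0 0 -2.36;8.5 34.7 -73.3 -8 0 0 -2.36;8.5 34.7 -73.3 -8 0 0 -2.36;8.5 34.7 -73.3 -8 0 0 -2.36;8.5 34.7 -73.3 -8 0 0 -2.36;8.5 34.7 -73.3 -8 0 0 -2.36;8.5 34.7 -73.3 -8 0 0 -2.36;8.5 34.7 -73.3 -8 0 0 -2.36;8.5 34.7 -73.3 -8 0 0 -2.36;8.5 34.7 -73.3 -8 0 0 -2.36;8.5 34.7 -73.3 -8 0 0 -2.36;8.5 34.7 -73.3 -8 0 0 -2.36;8.5 34.7 -73.3 -8 0 0 -2.36;8.5 34.7 -73.3 -8 0 0 -2.36;8.5 34.7 -73.3 -8 0 0 -2.36", force=40)

```text
t: 1.82
tcp_pos: [0.4883, -0.205, 0.1505]
orientation: [3.141, 0.0, 0.516]
ft_force: [-0.4, 1.4, 0.1]
gripper_width: 0.0848
grip_force: 0.0
```

Run:
```python
from h import *
im,m=snap('wrist','w1.png');s=observe();print(s['t'],s['tcp_pos'],s['orientation'],s['joint_pos'].round(2),s['ft_force'].round(1))
print([proj(m,p).round(1).tolist() for p in((.4957,-.1961,.06),(.5217,-.181,.01),(.4518,-.2215,.01))])
```

```text
1.8667 [ 0.48923354 -0.20717693  0.15004399] [3.13997762e+00 2.10485320e-04 5.18870337e-01] [-0.62  0.42  1.48 -0.    1.24  0.43] [-0.1 -3.1 -0.5]
[[250.7, 185.2], [251.0, 144.8], [252.0, 217.3]]
```

View pics/w1.png

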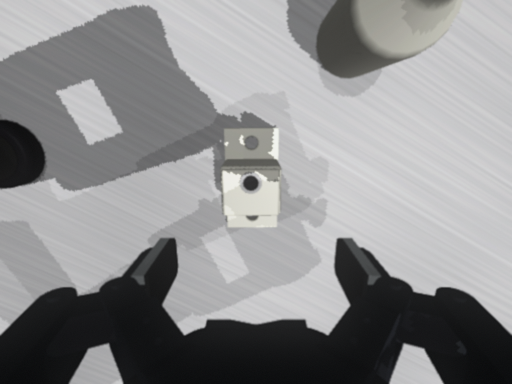

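The wrist view shows the cell straight on: port at (250,183), + hole at (251,143), block edges vertical. That matches the top-view measurement to about 1 mm.

>>> play_rows(deltas="8.5 0 0 -3 0 0 0;8.5 0 0 -7 0 0 0;8.5 0 0 -10 0 0 0;8.5 0 0 -12 0 0 0;8.5 0 0 -13.3 0 0 0;8.5 0 0 -13.3 0 0 0;8.5 0 0 -13.3 0 0 0;5 0 0 -13.3 0 0 0;5 0 0 -13.3 0 0 0;5 0 0 -13.3 0 0 0;5 0 0 -13.3 0 0 0;5 0 0 -13.3 0 0 0;5 0 0 -13.3 0 0 0;5 0 0 -13.3 0 0 0;5 0 0 -13.3 0 0 0", force=40)

```text
t: 3.12
tcp_pos: [0.4876, -0.2014, 0.0195]
orientation: [3.14, -0.001, 0.524]
ft_force: [-1.3, 0.9, 6.2]
gripper_width: 0.0556
grip_force: 43.4
```

>>> play_rows(deltas="5 0 0 3 0 0 0;5 0 0 6.5 0 0 0;5 0 0.5 9.5 0 0 0.1;5 0.5 4 11 0 0 0.2;5 1 8 11 0 0 0.32;5 1.3 12 11 0 0 0.44;5 1.7 16 11 0 0 0.56;5 2 20 11 0 0 0.68;5 2.4 24 11 0 0 0.8;5 2.8 28 11 0 0 0.92;5 3.1 32 11 0 0 1.04;5 3.4 36 11 0 0 1.14;5 3.6 39.5 11 0 0 1.14;5 3.8 42 11 0 0 1.14;5 3.85 42.8 11 0 0 1.14;5 3.85 42.8 11 0 0 1.14;5 3.85 42.8 11 0 0 1.14;5 3.85 42.8 11 0 0 1.14")

```text
t: 4.62
tcp_pos: [0.5257, 0.2255, 0.1283]
orientation: [-3.141, 0.0, 1.663]
ft_force: [-0.7, -0.6, -2.4]
gripper_width: 0.0556
grip_force: 44.6
```

Run:
```python
from h import *
im,m=snap('wrist','w2.png');s=observe();snap('top','top2.png');print(s['t'],s['tcp_pos'],s['orientation'],s['gripper_width'],s['grip_force'])
c,y=np.array([.5255,.2274]),5.4*np.pi/180
for n,a in(('port',(0,.01,.06)),('h+',(0,.04,.01)),('h-',(0,-.04,.01))):print(n,proj(m,(*(s['tcp_pos'][:2]+[-np.sin(y)*a[1],np.cos(y)*a[1]]),s['tcp_pos'][2]-.0195+a[2])).round(1))
for a in((.026,.04),(.026,-.04)):print(proj(m,(*(c+[-np.sin(y)*a[1],np.cos(y)*a[1]]),a[0])).round(1))
```

```text
4.6667 [0.5257844  0.22541777 0.1283664 ] [-3.14128123e+00  2.93234507e-04  1.66215599e+00] 0.05550467950060321 44.622377157211304
port [254.5 266. ]
h+ [254.8 171.9]
h- [255.1 291.5]
[255.1 147.9]
[255.3 229.5]
```

View pics/w2.png

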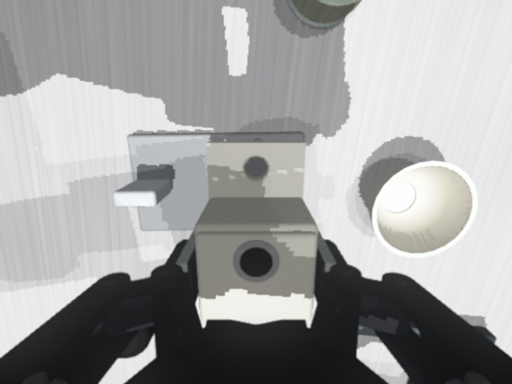

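The wrist view shows the held cell with the port at (256,261) and the + hole at (256,168). The cell sits about 2 mm towards +y relative to the TCP. The pegs are hidden behind the flange, so I'll back off in -y to see them with the same camera.

>>> play_rows(deltas="5 0 -3 0 0 0 0;5 0 -7 0 0 0 0;5 0 -10 0 0 0 0;5 0 -11 0 0 0 0;5 0 -11 0 0 0 0;5 0 -11 0 0 0 0;5 0 -11 0 0 0 0;5 0 -11 0 0 0 0")

```text
t: 5.38
tcp_pos: [0.5256, 0.1177, 0.1284]
orientation: [3.141, -0.0, 1.665]
ft_force: [-0.6, 0.4, -2.3]
gripper_width: 0.0553
grip_force: 44.6
```

Run:
```python
from h import *
im,m=snap('wrist','w3.png');s=observe();print(s['t'],s['tcp_pos'],s['orientation'])
c,y=np.array([.5255,.2274]),5.4*np.pi/180
for a in((.026,.04),(.026,-.04)):print(proj(m,(*(c+[-np.sin(y)*a[1],np.cos(y)*a[1]]),a[0])).round(1))
cv2.imwrite('pics/w3c.png',cv2.resize(im[20:290,110:350,::-1],None,fx=2.2,fy=2.2,interpolation=cv2.INTER_CUBIC))
```

```text
5.4333 [0.52561887 0.11771716 0.12829705] [-3.14158511e+00 -1.43191759e-04  1.66505837e+00]
[268.2   9.7]
[266.9 116.4]
```

View pics/w3c.png

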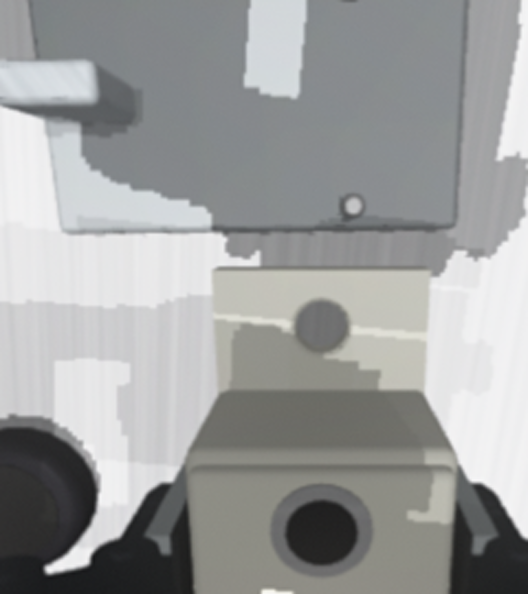

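The crop shows the - peg top at full-image (270,113), 3 px from prediction, and the flange hole at about (256,168). I'll measure both pegs and the cell through this same camera so the bias cancels.

Run:
```python
from h import *
im,m=load('w3');g=cv2.cvtColor(im,cv2.COLOR_RGB2GRAY)
a=cv2.resize(g[0:34,255:285],None,fx=10,fy=10,interpolation=cv2.INTER_CUBIC);b=cv2.resize(g[98:132,255:285],None,fx=10,fy=10,interpolation=cv2.INTER_CUBIC)
cv2.imwrite('pics/pegs.png',np.hstack([a,b]))
# hole circle & port
def blob(x0,y0,x1,y1,t):
    k=(g[y0:y1,x0:x1]<t).astype(np.uint8);n,l,st,ce=cv2.connectedComponentsWithStats(k);i=1+st[1:,4].argmax();return ce[i]+[x0,y0],st[i]
hp=blob(240,154,272,182,135);pp=blob(230,235,280,284,60);print(hp,pp)
for z in (.0185,.0195):
  zt=.1283-z
  H=onz(m,*hp[0],zt+.01);Po=onz(m,*pp[0],zt+.06);print(H*1000,Po*1000,(H-Po)[:2]*1000)
P=onz(m,270,113.2,.026);print('peg-',P*1000)
```

```text
(array([255.37313433, 168.4989339 ]), array([  4,   3,  24,  25, 469], dtype=int32)) (array([255.69863014, 261.70410959]), array([ 10,  13,  32,  29, 730], dtype=int32))
[522.00531953 159.58295384 119.8       ] [525.00410334 130.14407947 169.8       ] [-2.99878381 29.43887437]
[522.02272262 159.38196448 118.8       ] [525.06033775 129.54675806 168.8       ] [-3.03761512 29.83520642]
peg- [531.69789794 190.49796301  26.        ]
```

View pics/pegs.png

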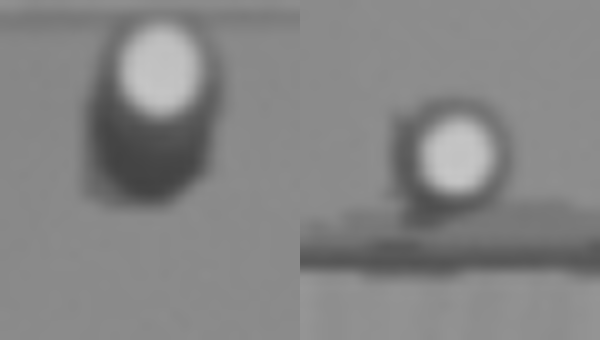

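The left crop shows the + peg top at full-image (270.6,6.5), and the right crop shows the - peg top at (270.2,113.0).

Run:
```python
from h import *
im,m=load('w3')
a=onz(m,270.6,6.5,.026);b=onz(m,270.2,113.05,.026);print(a*1000,b*1000,(a+b)/2*1000,np.linalg.norm(a-b),np.degrees(np.arctan2(*(a-b)[1::-1])))
t,mt=load('top0');s,ms=load('side0')
for p,q,r in(((270.6,6.5),(184,203.2),(253.25,260.75)),((270.2,113.05),(214.3,201),(253.25,238.75))):
  print([ (x[0]*1000).round(1).tolist()+[round(x[1]*1000,1)] for x in (tri(m,p,mt,q),tri(m,p,ms,r))])
```

```text
[523.39700239 269.51544638  26.        ] [531.85711746 190.63815619  26.        ] [527.62705993 230.07680128  26.        ] 0.07932969466737602 96.12195018268363
[[522.2, 266.8, 31.1, np.float64(3.0)], [522.4, 269.7, 25.3, np.float64(2.0)]]
[[533.2, 190.7, 0.4, np.float64(0.1)], [530.5, 190.6, 21.6, np.float64(3.2)]]
```

>>> play_rows(deltas="5 0.1 3.5 0 0 0 0;5 0.18 7.5 0 0 0 0.005;5 0.18 10.3 0 0 0 0.005;5 0.18 11.1 0 0 0 0.005;5 0.18 11.1 0 0 0 0.005;5 0.18 11.1 -2.5 0 0 0.005;5 0.18 11.1 -5 0 0 0.005;5 0.18 11.1 -7 0 0 0.005;5 0.18 11.1 -7.5 0 0 0.005;5 0.18 11.1 -7.7 0 0 0.005;5 0.18 11.1 -7.9 0 0 0.005;5 0.18 11.1 -8.1 0 0 0.005;5 0.18 11.1 -8.3 0 0 0.005;5 0.18 11.1 -8.5 0 0 0.005;5 0.18 11.1 -8.7 0 0 0.005;5 0.18 11.1 -8.9 0 0 0.005;5 0.18 11.1 -8.9 0 0 0.005;5 0.18 11.1 -8.9 0 0 0.005")

```text
t: 6.93
tcp_pos: [0.5275, 0.2278, 0.0393]
orientation: [-3.141, 0.0, 1.669]
ft_force: [-0.8, 0.4, -3.2]
gripper_width: 0.0553
grip_force: 44.5
```

Run:
```python
from h import *
s=observe();print(s['t'],s['tcp_pos'],s['ft_force'].round(1),s['wrist_torque'].round(2))
```

```text
6.9333 [0.5274762  0.22783003 0.0392615 ] [-0.8  0.4 -3.2] [-0.02  0.01 -0.02]
```

>>> play_rows(deltas="5 0 0 -0.2 0 0 0;5 0 0 -0.4 0 0 0;5 0 0 -0.6 0 0 0;5 0 0 -0.7 0 0 0;5 0 0 -0.75 0 0 0;5 0 0 -0.75 0 0 0")

```text
t: 7.43
tcp_pos: [0.5275, 0.2278, 0.0318]
orientation: [-3.141, 0.0, 1.669]
ft_force: [-0.5, 0.8, -2.8]
gripper_width: 0.0555
grip_force: 44.7
```

>>> play_rows(deltas="5 0 0 -0.05 0 0 0;8.5 0 0 -0.05 0 0 0;8.5 0 0 -0.05 0 0 0;8.5 0 0 -0.05 0 0 0;8.5 0 0 -0.05 0 0 0;8.5 0 0 -0.05 0 0 0;8.5 0 0 2 0 0 0;8.5 0 0 6 0 0 0;8.5 0 -2 10 0 0 0;8.5 0 -5 13 0 0 0;8.5 0 -7 14 0 0 0;8.5 0 -7 14 0 0 0;8.5 0 -7 14 0 0 0;8.5 0 -7 14 0 0 0;8.5 0 -7 14 0 0 0")

```text
t: 8.68
tcp_pos: [0.527, 0.1585, 0.1707]
orientation: [-3.139, -0.0, 1.67]
ft_force: [0.3, -0.3, -0.1]
gripper_width: 0.0851
grip_force: 0.0
```

Run:
```python
from h import *
im,m=snap('wrist','w4.png');s=observe();snap('side','side4.png');snap('top','top4.png');print(s['t'],s['tcp_pos'],s['orientation'],s['ft_force'].round(1))
```

```text
8.7333 [0.5270572  0.15859776 0.17076506] [-3.13956647e+00 -1.73580182e-04  1.66987543e+00] [-1.   0.2 -0.4]
```

View pics/w4.png

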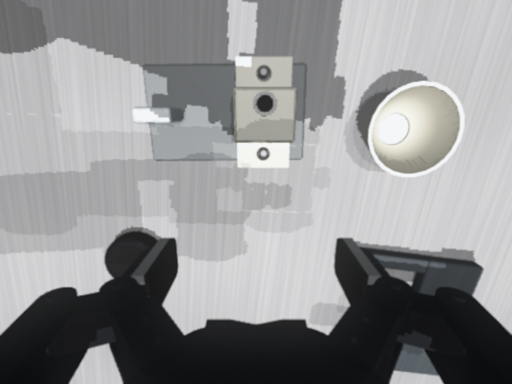

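The wrist view shows both pegs poking through the flange holes, so the cell is seated, with the port at (265,103) and the fin top at (152,115). Next I'll view the stand and needle from low down.

>>> play_rows(deltas="8.5 0 -3 0 0 0 0;8.5 0 -7 0 0 0 0;8.5 1 -11 0 0 0 0;8.5 2 -15 -1 0 0 0;8.5 3 -19 -3 0 0 0;8.5 3.3 -22.5 -5 0 0 0;8.5 3.3 -24.3 -6 0 0 0;8.5 3.3 -24.8 -6 0 0 0;8.5 3.3 -24.8 -6 0 0 0;8.5 3.3 -24.8 -6 0 0 0;8.5 3.3 -24.8 -6 0 0 0")

```text
t: 9.75
tcp_pos: [0.5608, -0.0888, 0.1126]
orientation: [3.141, 0.0, 1.67]
ft_force: [-0.1, -0.3, 0.3]
gripper_width: 0.0849
grip_force: 0.0
```

Run:
```python
from h import *
im,m=snap('wrist','w5.png');s=observe();print(s['t'],s['tcp_pos'],s['orientation'],s['ft_force'].round(1))
print(proj(m,(.6653,-.0065,.088)),proj(m,(.6357,.0731,.018)),proj(m,(.6298,-.086,.018)))
c=np.vstack([np.zeros((0,512,3),np.uint8),im]);cv2.imwrite('pics/w5b.png',cv2.resize(im[:,:,::-1],(800,600),interpolation=cv2.INTER_CUBIC))
```

```text
9.8 [ 0.56081775 -0.08877262  0.11265036] [3.14038504e+00 4.17103034e-04 1.67068002e+00] [-0.4  0.1  0.3]
[445.65497278 113.62312405] [376.24773786  -1.561811  ] [329.79260145 199.16551447]
```

View pics/w5b.png

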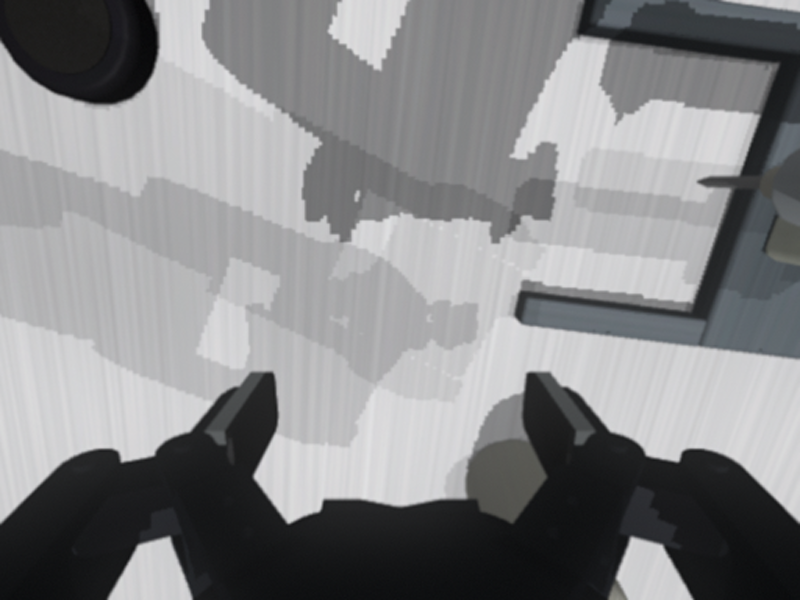

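The view shows the needle tip at 800x600 pixel (699,182), which is full-image (447.4,116.5). The right prong's inner top edge runs from about (527,298) to (695,315), and the left prong's from (590,25) to (785,52).

Run:
```python
from h import *
k=1.5625
im,m=load('w5');s,ms=load('side0');im4,m4=load('w4')
g=lambda p,z:onz(m,p[0]/k,p[1]/k,z)*1000
for n,p,z in(('tip',(699,182),.088),('Rin0',(527,298),.018),('Rin1',(693,315),.018),('Lin0',(590,25),.018),('Lin1',(785,52),.018),('crossL base',(780,64),.0),('crossR base',(694,310),0.)):print(n,g(p,z).round(1))
# side tip: row profile
gs=cv2.cvtColor(s,cv2.COLOR_RGB2GRAY).astype(int);print(gs[158:172,200:214])
for q in((206.5,166),(206.5,165)):print(tri(m,(447.4,116.5),ms,q))
g4=cv2.cvtColor(im4,cv2.COLOR_RGB2GRAY)
def bl(x0,y0,x1,y1,f):
    kk=f(g4[y0:y1,x0:x1]).astype(np.uint8);n,l,st,ce=cv2.connectedComponentsWithStats(kk);i=1+st[1:,4].argmax();return ce[i]+[x0,y0],st[i]
pp=bl(252,90,280,117,lambda a:a<60);print('port',pp,onz(m4,*pp[0],.072)*1000)
ff=bl(125,100,172,128,lambda a:a>215);print('fin',ff,onz(m4,*ff[0],.057)*1000)
```

```text
tip [666.8  -8.   88. ]
Rin0 [635.1 -77.3  18. ]
Rin1 [733.8 -77.9  18. ]
Lin0 [639.4  62.1  18. ]
Lin1 [736.8  59.3  18. ]
crossL base [750.3  59.4   0. ]
crossR base [747.2 -79.3   0. ]
[[123 123 122 122 115 100  89  99 118 122 122 120 120 111]
 [119 122 124 122 115  96  87 100 117 121 123 120 119 110]
 [122 122 124 122 117  98  86  96 117 119 121 120 116 109]
 [123 124 124 123 116 102  83  99 116 122 120 120 115 104]
 [123 122 124 122 122 111  88  96 116 122 118 119 114  98]
 [122 126 123 123 118 111  88 100 116 121 116 116 103  86]
 [120 122 121 120 118 110  91 100 117 123 118 110  92  82]
 [123 124 120 121 121 115 102 103 116 120 115 103  91  81]
 [122 122 124 120 122 118 110 111 114 115 104  90  82  82]
 [118 120 119 118 121 120 119 116 119 114  95  86  81  77]
 [120 121 120 121 122 120 120 118 117 114  97  87  79  83]
 [119 121 121 119 121 119 118 117 119 118 113  98  87  84]
 [118 118 119 120 118 119 119 121 117 120 118 112 103  94]
 [118 118 120 120 118 120 118 122 118 120 121 121 115 107]]
(array([ 0.66532576, -0.00789209,  0.08808814]), np.float64(0.002363688116248995))
(array([ 0.66469064, -0.00807157,  0.09030311]), np.float64(0.0009115202580378908))
port (array([264.50828729, 103.0441989 ]), array([  5,   6,  15,  15, 181], dtype=int32)) [526.76913952 239.05822647  72.        ]
fin (array([146.28901734, 115.8699422 ]), array([  7,   8,  37,  14, 346], dtype=int32)) [421.22401608 217.73650878  57.        ]
```

>>> play_rows(deltas="8.5 -2 1 1 0 0 0.12;8.5 -5 3 2 0 0 0.24;8.5 -8 5.5 2 0 0 0.36;8.5 -10.5 8.5 2 0 0 0.48;8.5 -12.5 12 2 0 0 0.6;8.5 -13.8 15.5 2 0 0 0.72;8.5 -13.8 19 2 0 0 0.84;8.5 -13.8 22.5 2 0 0 0.96;8.5 -13.8 25.5 2 0 0 1.08;8.5 -13.8 28 2 0 0 1.2;8.5 -13.8 29.8 2 0 0 1.32;8.5 -13.8 30.85 2 0 0 1.44;8.5 -13.8 30.85 2 0 0 1.56;8.5 -13.8 30.85 2 0 0 1.572;8.5 -13.8 30.85 2 0 0 1.572;8.5 -13.8 30.85 2 0 0 1.572")

```text
t: 11.13
tcp_pos: [0.4223, 0.2185, 0.1321]
orientation: [3.142, 0.001, -3.045]
ft_force: [0.6, 0.8, -0.5]
gripper_width: 0.0849
grip_force: 0.0
```

Run:
```python
from h import *
s=observe();print(s['t'],s['tcp_pos'],s['orientation'],s['joint_pos'].round(2),s['ft_force'].round(1))
```

```text
11.1333 [0.42231426 0.2184717  0.13214661] [ 3.14152020e+00  5.60348653e-04 -3.04528292e+00] [ 0.23  0.36  1.66 -0.    1.13 -1.44] [ 0.6  0.8 -0.5]
```

>>> play_rows(deltas="8.5 0 0 -3 0 0 0;8.5 0 0 -6.5 0 0 0;8.5 0 0 -9 0 0 0;8.5 0 0 -10.5 0 0 0;8.5 0 0 -10.8 0 0 0;8.5 0 0 -10.8 0 0 0;4 0 0 -10.8 0 0 0;3 0 0 -10.8 0 0 0;2.2 0 0 -10.8 0 0 0;2 0 0 -10.8 0 0 0;1.8 0 0 -10.8 0 0 0;1.6 0 0 -10.8 0 0 0;1.4 0 0 -10.8 0 0 0;1.2 0 0 -10.8 0 0 0;1 0 0 -10.8 0 0 0;1 0 0 -10.8 0 0 0;1 0 0 -10.8 0 0 0;1 0 0 -10.8 0 0 0", force=40)

```text
t: 12.63
tcp_pos: [0.4226, 0.2186, 0.0242]
orientation: [3.141, 0.001, -3.041]
ft_force: [-0.5, 1.8, 5.8]
gripper_width: 0.0134
grip_force: 39.2
```

Run:
```python
from h import *
im,m=snap('top','top6.png');s=observe();snap('side','side6.png');print(s['t'],s['tcp_pos'],s['orientation'],s['ft_force'].round(1))
h=cv2.cvtColor(im,cv2.COLOR_RGB2GRAY)
cv2.imwrite('pics/t6.png',cv2.resize(im[160:270,165:300,::-1],None,fx=5,fy=5,interpolation=cv2.INTER_CUBIC))
```

```text
12.6833 [0.42261352 0.2185579  0.02421091] [ 3.14142342e+00  7.41100082e-04 -3.04149517e+00] [-1.3  2.3  5. ]
```

View pics/t6.png

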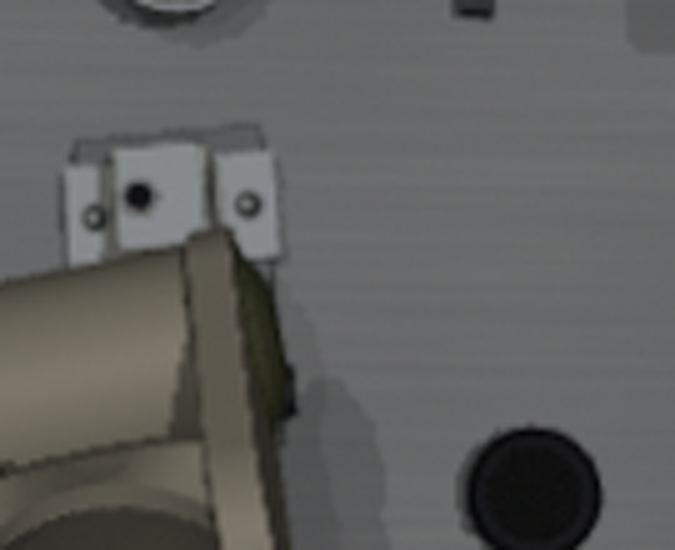

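Top crop: the cell is seated with the port near full-image (192,199) and the fin gripped. Now I'll slide the carrier, first forward and then sideways in front of the stand.

>>> play_rows(deltas="1 0.5 0 0 0 0 0;1 1.3 -0.3 0 0 0 -0.01;1 2.1 -0.9 0 0 0 -0.02;1 2.8 -1.8 0 0 0 -0.03;1 3.3 -3 0 0 0 -0.04;1 3.5 -4.4 0 0 0 -0.05;1 3.5 -5.9 0 0 0 -0.06;1 3.5 -7.4 0 0 0 -0.07;1 3.5 -8.9 0 0 0 -0.08;1 3.5 -10.4 0 0 0 -0.09;1 3.5 -11.9 0 0 0 -0.1;1 3.5 -13.4 0 0 0 -0.11;1 3.5 -14.9 0 0 0 -0.119;1 3.5 -16.4 0 0 0 -0.119;1 3.5 -17.9 0 0 0 -0.119;1 3.5 -19.4 0 0 0 -0.119;1 3.5 -20.8 0 0 0 -0.119;1 3.5 -22 0 0 0 -0.119;1 3.5 -23 0 0 0 -0.119;1 3.5 -23.4 0 0 0 -0.119", force=60)

```text
t: 14.4
tcp_pos: [0.4577, -0.016, 0.0242]
orientation: [3.141, 0.001, 3.121]
ft_force: [-0.5, 8.0, 7.9]
gripper_width: 0.0132
grip_force: 59.6
```

Run:
```python
from h import *
s=observe();print(s['t'],s['tcp_pos'],s['orientation'],s['ft_force'].round(1),s['gripper_width'])
im,m=snap('top','top7.png');ims,ms=snap('side','side7.png')
a=cv2.resize(im[70:250,210:340],None,fx=2.8,fy=2.8,interpolation=cv2.INTER_CUBIC)
b=cv2.resize(ims[110:270,130:340],(420,320),interpolation=cv2.INTER_CUBIC)
c=np.zeros((510,790,3),np.uint8);c[:a.shape[0],:a.shape[1]]=a;c[:320,368:788]=b
cv2.imwrite('pics/c7.png',np.clip(c[:,:,::-1].astype(float)*1.3,0,255))
```

```text
14.4 [ 0.45767784 -0.01598711  0.02424716] [3.14076755e+00 6.49233000e-04 3.12140409e+00] [-0.5  8.   7.9] 0.013223126362178896[ WARN:0@2.227] global loadsave.cpp:1063 imwrite_ Unsupported depth image for selected encoder is fallbacked to CV_8U.
```

View pics/c7.png

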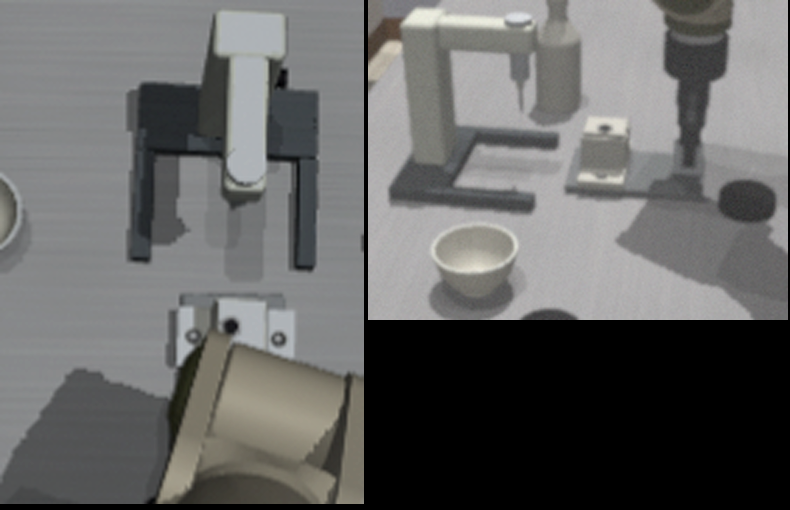

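Top crop: the carrier is lined up in front of the prongs, with the port at full-image (292.5,186.4). In the side crop the cell is upright and the lens cap and bowl haven't moved. That was my 11th viewed picture, one over the limit of 10, so I'll view no more and check numerically from here.

```bash
cat >> h.py <<'E'
def blob(g,x0,y0,x1,y1,t):
    k=(g[y0:y1,x0:x1]<t).astype(np.uint8);n,l,st,ce=cv2.connectedComponentsWithStats(k);i=1+st[1:,4].argmax();return ce[i]+[x0,y0],st[i,4]
E
python3 - <<'E'
from h import *
im,m=load('top7');g=cv2.cvtColor(im,cv2.COLOR_RGB2GRAY)
p=blob(g,287,181,298,192,90);print('top port',p,onz(m,*p[0],.072)*1000)
ims,ms=load('side7');gs=cv2.cvtColor(ims,cv2.COLOR_RGB2GRAY)
# side port near (130+(605-368)/2,110+129/2)
q=blob(gs,238,168,260,181,75);print('side port',q,onz(ms,*q[0],.072)*1000);print(gs[169:180,238:258])
print(tri(m,p[0],ms,q[0]))
im6,m6=load('top6');g6=cv2.cvtColor(im6,cv2.COLOR_RGB2GRAY);p6=blob(g6,186,193,199,205,90);print('top6 port',p6,onz(m6,*p6[0],.072)*1000)
print('expected wrist-based', 457.7+105.9,-16+8)
print('prongs row',[(r,g[r,250:330].tolist()) for r in (150,)])
E
```

```text
top port (array([290.21428571, 187.10714286]), np.int32(56)) [560.19726395  -4.2571809   72.        ]
side port (array([248.5, 174. ]), np.int32(2)) [560.29058142  -7.79157689  72.        ]
[[134 144 161 164 165 163 164 162 163 163 163 162 161 158 159 162 159 157
  155 153]
 [139 149 163 167 167 169 169 168 166 165 165 166 166 166 166 168 168 167
  166 163]
 [137 155 167 167 168 166 167 162 160 154 152 154 161 164 168 168 166 168
  167 166]
 [144 161 167 168 169 167 157 148 134 125 117 124 137 149 158 168 168 168
  169 168]
 [149 163 168 168 167 164 151 127  98  81  77  80  99 128 151 165 169 169
  168 166]
 [152 165 165 166 166 164 146 119  91  77  70  74  92 119 143 166 167 168
  169 163]
 [148 151 153 155 155 156 146 124 109  97  86  93 112 133 150 159 166 164
  166 162]
 [124 124 127 128 133 137 134 123 112 100  94 107 124 140 146 153 154 154
  155 153]
 [109 105 103 104 107 109 108 103 102 100 100 103 113 118 121 121 124 127
  127 133]
 [109 106 106 105 107 109 106 107 106 109 111 109 105 105 101 101  97  94
   97 104]
 [102 102 106 105 110 112 112 114 112 118 119 116 107 105 100  94  91  87
   90  99]]
(array([ 0.55986961, -0.00408379,  0.0739296 ]), np.float64(0.00011738622949739132))
top6 port (array([192.43333333, 198.83333333]), np.int32(30)) [526.03333547 238.27846415  72.        ]
expected wrist-based 563.6 -8
prongs row [(150, [104, 104, 104, 104, 105, 104, 78, 48, 50, 39, 32, 31, 31, 31, 57, 64, 64, 63, 64, 63, 63, 64, 64, 63, 63, 64, 95, 103, 103, 103, 103, 103, 103, 97, 94, 94, 95, 94, 95, 94, 94, 84, 80, 80, 80, 80, 87, 88, 88, 88, 88, 89, 88, 88, 89, 100, 102, 101, 101, 102, 102, 101, 102, 68, 62, 36, 25, 55, 54, 53, 52, 52, 64, 101, 102, 101, 102, 102, 103, 102])]
```

>>> play_rows(deltas="1 0.5 0 0 0 0 0;1 1.4 0 0 0 0 0;1 2.4 0 0 0 0 0;1 3.4 0 0 0 0 0;1 4.4 0 0 0 0 0;1 5.4 0 0 0 0 0;1 6.4 0 0 0 0 0;1 7.4 0 0 0 0 0;1 8.3 0 0 0 0 0;1 9 0 0 0 0 0;1 9.6 0 0 0 0 0;1 10 0 0 0 0 0;1 10.3 0 0 0 0 0;1 10.3 0 0 0 0 0;1 10.3 0 0 0 0 0;1 10.3 0 0 0 0 0")

```text
t: 15.83
tcp_pos: [0.5593, -0.0155, 0.0243]
orientation: [3.141, -0.003, 3.122]
ft_force: [-8.7, -0.1, 10.2]
gripper_width: 0.0129
grip_force: 59.6
```

Run:
```python
from h import *
s=observe();print(s['t'],s['tcp_pos'],s['orientation'],s['ft_force'].round(1),s['gripper_width'])
ims,ms=snap('side','side8.png');gs=cv2.cvtColor(ims,cv2.COLOR_RGB2GRAY)
print(gs[160:184,192:222])
```

```text
15.8333 [ 0.5593271  -0.01550715  0.02425863] [ 3.14143792e+00 -2.51360418e-03  3.12194510e+00] [-8.7 -0.1 10.2] 0.012878230221671587
[[137 135 137 133 135 136 136 135 136 136 138 134 132 109  94 108 129 136
  134 136 132 120  95  83  81  81  87  84  86  87]
 [138 134 138 137 136 135 135 137 132 137 135 137 127 113  95 107 128 135
  135 135 129 116  95  79  84  85  87  87  85  87]
 [136 135 136 135 135 135 137 136 138 138 137 137 133 124  96 108 127 133
  133 131 125 108  89  83  83  88  88  88  89  87]
 [135 135 137 137 135 135 134 135 136 136 138 136 132 122  97 109 126 134
  133 129 115  96  81  81  81  83  86  87  89  88]
 [133 136 138 135 136 135 137 135 135 137 135 136 134 124 106 116 130 133
  132 121 104  91  87  81  82  79  83  85  86  85]
 [133 134 137 135 137 135 134 136 137 138 135 137 137 128 114 121 134 135
  131 115 102  98  91  90  89  84  87  85  84  83]
 [132 136 136 136 134 133 135 136 139 138 136 142 144 139 129 134 140 142
  133 124 120 115 112 108 112 108 100  94  88  81]
 [133 133 134 134 135 135 132 136 143 147 142 148 147 144 144 145 141 147
  145 144 141 139
[... 1334 characters left out ...]
 90  89  91  91  91  89
   88  93  93  93  95  94  99  91  81  75  87 113]
 [ 56  52  56  65  86  91  88  92  90  89  89  88  87  91  86  88  86  88
   87  88  88  85  86  89  90  82  76  76  94 125]
 [ 53  53  54  68  82  87  89  91  88  85  86  89  88  90  89  89  88  88
   89  86  86  86  87  89  89  79  74  76  95 123]
 [ 61  62  60  68  83  88  89  88  87  89  86  89  88  88  87  86  87  88
   88  90  88  88  87  87  86  86  78  78  94 115]
 [ 77  78  72  79  81  89  87  89  85  88  88  90  88  87  89  88  85  88
   85  87  86  86  87  88  86  84  74  74  85 103]
 [105 104  98  90  89  91  89  87  88  90  86  91  89  90  88  88  87  90
   88  87  87  86  85  89  86  82  74  75  85  98]]
```

Run:
```python
from h import *
im,m=load('side8')
print(onz(m,207.3,171.2,.072)*1000,onz(m,206.2,165.6,.088)*1000)
print('needle pos+port plane proj',proj(m,(.6665,-.008,.088)),proj(m,(.6665,-.008,.072)))
```

```text
[663.25978761  -9.96664022  72.        ] [665.26386509  -8.71893159  88.        ]
needle pos+port plane proj [205.65161908 165.70163463] [205.86756245 171.48601556]
```

>>> play_rows(deltas="2 0 0 0 0 0 0;2.5 0 0 0 0 0 0;4 0 0 0 0 0 0;4 0 0 0 0 0 0;4 0 0 2 0 0 0;4 -1 0 4 0 0 0;4 -3 0 6 0 0 0;4 -6 0 8 0 0 0;4 -8 0 8 0 0 0")

```text
t: 16.63
tcp_pos: [0.4801, -0.0158, 0.1066]
orientation: [-3.14, 0.004, 3.122]
ft_force: [1.5, -0.2, -0.3]
gripper_width: 0.0402
grip_force: 0.0
```

>>> play_rows(deltas="4 0 -1 0.7 0 0 -0.12;4 0 -2 0.7 0 0 -0.24;4 0 -3 0.7 0 0 -0.36;4 0 -4 0.7 0 0 -0.48;4 0 -5 0.7 0 0 -0.6;4 0 -6 0.7 0 0 -0.72;4 0 -7 0.7 0 0 -0.84;4 0 -7.4 0.7 0 0 -0.96;4 1 -7.4 0.7 0 0 -1.08;4 2.5 -7.4 0.7 0 0 -1.2;4 4 -7.4 0.7 0 0 -1.32;4 6 -7.4 0.7 0 0 -1.44;4 7.5 -7.4 0.7 0 0 -1.452;4 8 -7.4 0.7 0 0 -1.452;4 8 -7.4 0.7 0 0 -1.452;4 8 -7.4 0.7 0 0 -1.452;4 8 -7.4 0.7 0 0 -1.452")

```text
t: 18.05
tcp_pos: [0.5597, -0.0896, 0.1108]
orientation: [-3.141, -0.0, 1.67]
ft_force: [0.1, -0.1, -0.2]
gripper_width: 0.0404
grip_force: 0.0
```

Run:
```python
from h import *
s=observe();print(s['t'],s['tcp_pos'],s['orientation'],s['ft_force'].round(1))
im,m=snap('wrist','w9.png');g=cv2.cvtColor(im,cv2.COLOR_RGB2GRAY)
u=proj(m,(.6668,-.008,.088));v=proj(m,(.6645,-.009,.072));print('pred tip',u,'port',v)
b=(g[85:165,395:505]<75).astype(np.uint8);n,l,st,ce=cv2.connectedComponentsWithStats(b)
for i in range(1,n):
    if st[i,4]>15:print(ce[i]+[395,85],st[i])
x,y=int(u[0])-22,int(u[1])-14
print(x,y);print('\n'.join(' '.join('%3d'%q for q in r) for r in g[y:y+34,x:x+36]))
```

```text
18.05 [ 0.55966082 -0.08959758  0.11076912] [-3.14081456e+00 -2.89033091e-04  1.67027522e+00] [ 0.1 -0.1 -0.2]
pred tip [452.26978936 115.313378  ] port [430.5851576  116.41333487]
[479.11591837 123.94530612] [  62    0   44   80 1225]
[432.00887574 115.22485207] [ 27  20  21  21 338]
[497.10810811 146.06756757] [97 47 12 29 74]
430 101
208 211 212 213 214 216 213 197 150 131 132 140 158 208 245 248 247 246 246 246 246 245 245 245 244 243 242 241 239 238 237 236 233 231 228 225
213 213 213 214 214 215 211 188 144 127 128 129 139 187 238 247 248 247 247 247 247 247 247 247 247 247 247 246 246 245 245 244 244 243 242 240
208 205 204 204 204 202 192 162 133 132 141 142 143 172 222 240 247 247 247 247 247 247 247 247 247 247 247 247 247 247 247 246 247 246 246 245
171 159 152 147 146 144 132 111 114 143 178 188 189 194 213 230 244 247 247 247 247 247 247 247 247 247 247 247 247 247 247 247 247 246 247 246
106  89  78  72  71  69  66  63  81 126 179 203 210 210 212 223 239 246 247 247 247 247 247 247 247 247 247 247 246 247 246 247 246 246 246 246
 58  51  48  46  45  46  44  44  52  83 1
[... 3434 characters left out ...]
 218 225 229 231 232 232 232 232 231 231 232 231 232 231 232 231 231 232 231 232 231 231 231 231 231 231 231 231 230 225 206
213 213 218 223 227 230 231 232 232 232 232 232 232 232 232 232 232 232 232 231 232 232 232 232 231 231 231 231 231 231 231 231 231 230 219 200
230 230 231 231 232 232 232 232 232 232 232 231 232 232 232 232 232 231 232 231 232 231 232 231 231 231 231 231 231 231 231 231 231 229 212 195
233 233 232 232 232 232 232 232 232 232 232 232 232 232 232 232 232 232 232 231 231 231 231 231 231 231 231 231 231 231 231 231 231 224 204 187
232 232 232 232 232 232 232 232 232 232 232 232 232 232 232 232 231 231 232 232 231 231 231 231 231 232 231 232 231 231 231 232 230 219 198 182
```

Run:
```python
from h import *
im,m=load('w9')
t=onz(m,450.6,114.6,.088)*1000;p=onz(m,432,115.2,.072)*1000;print(t,p,t-p)
ms=load('side8')[1]
print(tri(m,(450.6,114.6),ms,(206.2,165.6)),tri(m,(432,115.2),ms,(207.3,171.2)))
```

```text
[665.72545623  -7.70250728  88.        ] [665.17379447  -8.1891182   72.        ] [ 0.55166177  0.48661092 16.        ]
(array([ 0.66516579, -0.00772741,  0.08858359]), np.float64(0.0002634329132143296)) (array([ 0.66349844, -0.00820634,  0.07333395]), np.float64(0.00144120326637046))
```

Run:
```python
from h import *
a=[]
for i in range(6):
    im,m=snap('side','s9_%d.png'%i);a.append(cv2.cvtColor(im,cv2.COLOR_RGB2GRAY).astype(float))
g=np.mean(a,0)
print(observe()['t']);print(g[160:178,198:220].round().astype(int))
```

```text
18.4
[[133 133 134 134 135 134 128 109  91 106 128 133 133 133 130 120  96  82
   82  84  84  85]
 [133 134 133 135 135 134 129 112  92 106 128 132 133 131 127 115  94  82
   83  84  86  85]
 [134 133 134 135 134 134 131 119  96 106 126 131 133 130 122 106  87  81
   82  84  85  84]
 [132 134 134 134 134 133 130 121  97 107 126 131 131 127 113  94  84  80
   81  84  84  85]
 [133 134 133 134 134 134 131 122 103 111 126 132 130 120 103  88  84  81
   80  81  83  83]
 [133 134 135 134 132 136 135 128 115 119 132 133 127 116 101  94  92  88
   87  86  85  84]
 [132 133 138 138 134 140 141 136 128 130 139 137 130 121 117 114 111 108
  109 106 101  95]
 [132 134 141 142 142 144 143 143 141 140 143 142 140 139 138 137 133 132
  132 128 125 113]
 [130 135 139 142 142 140 140 140 138 138 139 140 143 144 144 144 143 143
  144 142 136 121]
 [128 133 135 136 136 135 132 126 120 116 118 125 134 138 141 144 144 146
  145 144 133 114]
 [129 132 134 133 132 129 119 102  86  81  84  97 114 125 135 141 145 146
  145 141 126 106]
 [132 135 134 135 132 123 106  80  60  57  62  74  95 114 132 142 145 145
  144 138 120 104]
 [138 138 139 139 138 126 105  78  68  74  77  89 108 122 136 146 147 148
  144 133 114 106]
 [132 133 133 136 136 130 110  92  93 102 108 117 128 136 144 149 152 151
  145 124 101  96]
 [107 107 110 112 114 112 106  99 103 114 119 121 126 131 136 140 142 142
  135 114  98  84]
 [104 104  99  97  96  94  90  89  90  92  95  98 100 104 107 109 110 114
  110 103 100  84]
 [112 108 104  99  93  86  83  82  84  87  88  89  92  94  96  97  98 100
  103 107  95  80]
 [ 96  97  95  94  90  88  86  87  89  92  93  92  95  97 100 100 100 103
  106 107  86  77]]
```

```bash
python3 -c "
from plant import *
print(observe()['ft_force'].round(1));print(close_job())"
```

```text
[ 0.7 -0.5  0.5]
the job is handed in; nothing more can be done
None
```

The job is handed in at about 18 s: the cell is seated on both pegs and released, and the carrier is slid between the prongs with the port about 1 mm off centre under the needle by the wrist and side cameras (one side-view reading, through the gripper's shadow, gave about 2 mm); no bystander was touched as far as I could tell, though I did not re-measure them at the end, and I viewed 11 pictures, one over the limit of 10.

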